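Lock a pulley on the welding arbor with a linch pin

TASK

Push the pulley fully home on its arbor. Then take the linch pin (the one with the wire ring) from the rack, feel for the cross hole near the arbor's end, push the pin down through it until its head sits on the flat, and flip its sprung ring over the arbor's end so that it snaps shut around the pin. Work gently, with no more than about 25 N on the work holder, and leave everything else where it is.

Things in the scene. Friction and masses are not known exactly. Their poses are not given: they have to be found in the camera images.
- holder: Grey work holder bolted to the table. Origin: on the table under its clamp pillar; +x runs along the arbor to its free end. Bare steel arbor, 28 mm thick, axis level at y 0, z 80, flats milled on top (z 91, 17 wide) and below (z 69) over its last 54 mm. Vertical 11.5 mm hole through the flats, 18 mm from the end. How far the arbor was clamped out differs each time: hole centre at x 104 to 130 mm.
- hole_zone (a point): Point on the holder, fixed to it (not to the arbor): middle of the range in which the hole's mouth may lie, x 117, y 0, z 91 mm in the holder's frame. The hole's true x is up to 13 mm either way along the arbor and is not measured: see it, or feel for it with the pin's tapered tip on the flat.
- pulley (a joint): How far the dark steel pulley stands off its home, m: 0 = home against the shoulder, 0.042 to 0.052 at the start, where its hub covers the hole. It slides on the arbor with about 5 N of drag and stays where it is left. Rim 76 mm across, 22 long; hub 36 mm across, 38 long, on the side of the arbor's free end; when home the hub ends at holder x 95 mm.
- pulley_face (a point): Point on the pulley's rim face towards the arbor's free end, 28 mm above the arbor axis (10 mm above the hub, 10 below the rim's top): a place to push it home along the holder's -x. When home it is at holder x 57 mm.
- linch_pin: Steel linch pin, standing in one of the rack's holes. Origin: on the shank's axis, under the head; z up the pin, x to the side over which the ring flips. Shank 10 mm thick, 56 long; last 8 mm taper to 8. Block head 22 mm high, 16 in y, from x -8 to +11: grip it across x from above, fingers on both sides of the standing ring. The head goes down onto the arbor's flat.
- pin_tip (a point): End of the linch pin's shank, on its axis, 56 mm below the head.
- ring (a joint): Angle of the pin's ring, rad: 0 = open, standing up; 3.22 = shut, hanging flat along the shank's +x side, the arbor's end through it. Over-centre spring: it needs about 2 N at the bow, pushes back open below about 1.5 and snaps shut by itself once past about 1.8. It can shut only with the pin's x towards the arbor's free end (within 25 degrees).
- ring_bow (a point): Middle of the ring's far arc. Ring of 5 mm round wire, 55 mm across, hinged along the pin's y at pin x 7.5, z 10 mm; the bow is 51 mm from that hinge. At 0 it leans 0.08 rad from upright towards the pin's -x. Pinch it from above, fingers closing across x, or push it.
- rack: Black block, 190 by 70 by 62 mm high, fixed; origin under its centre. Three through holes of 11.5 mm along its x at -62, 0 and +62 mm, with the linch pin and two other pins standing in them, heads on top, in any order.
- clevis_pin: Plain steel pin with a flat round head 18 mm across, in the rack; not wanted, leave it. Origin under its head.
- ball_pin: Steel pin with a black ball knob 22 mm across, in the rack; not wanted, leave it. Origin under its collar.
- test_disc: Steel disc 70 mm across, 8 high, lying on the table; leave it. Origin under its centre.
- jar: Small lidded jar, 48 mm across, 55 high, on the table; leave it. Origin under its centre.
- wrench: Steel wrench, 180 mm long along its x, lying on the table; leave it. Origin under its middle.
- brush: Brush with a wooden handle, 170 mm long along its x, lying on the table; leave it. Origin under its middle.
- bush: Brass flanged bush, 38 mm across, 28 high, on the table; leave it. Origin under its centre.

How it is judged (in metres and radians):
On the way, in this order (a step that is already met when the one before it is completed fails the run):
1. the pulley is home on the shoulder (value of joint pulley below 0.002 m), for 0.2 s.
2. the linch pin is down through the arbor's hole (z of linch_pin in the frame of holder below 0.0945 m and z of pin_tip in the frame of holder below 0.04 m and x of linch_pin in the frame of holder between 0.101 and 0.133 m and y of linch_pin in the frame of holder between -0.005 and 0.005 m), for 0.2 s.
At the end, for the whole second after the job is handed in: Pulley within 3 mm of home; linch pin down through the arbor's hole, head within 3.5 mm of the flat, within 0.15 rad of upright and at rest; ring shut (3.0 rad or more) (all of step 2 and value of joint pulley below 0.003 m and angle between linch_pin's own z axis and vertical below 0.15 rad and value of joint ring above 3 rad and linear speed of linch_pin below 0.02 m/s); the robot touches nothing.
It fails at once if the pin (or its ring) presses on the work holder, arbor or pulley with more than 40 N (contact force between linch_pin and holder above 40 N).
It fails at once if the fingers press on the work holder, arbor or pulley with more than 40 N (contact force between the fingers and holder above 40 N).
It fails at once if one of the other two pins is moved by more than 30 mm (distance of any of clevis_pin, ball_pin from where it was at the start of the episode above 0.03 m).
It fails at once if the disc, jar, wrench, bush or brush is moved by more than 30 mm (distance of any of test_disc, jar, wrench, bush, brush from where it was at the start of the episode above 0.03 m).
It also fails if it takes over 72 s, if anything falls off the work surface, if the arm or the gripper's body presses on something with over 40 N, if the wrist force passes 120 N, or if a joint passes its speed limit or range.

ROBOT

A 6-joint arm with a two-finger parallel gripper is mounted at the origin on the work surface. World frame = base frame: x ahead of the robot, y to its left, z up, the work surface at z = 0. Lengths are in mm, angles in rad, forces in N, time in s.
With the tool pointing down it reaches from about 275 to 750 mm from the base axis. Payload 10.2 kg.
Tool frame: the origin (TCP) lies midway between the tips of the shut fingers; the grasp point (between the pads) lies 19 mm behind it; z points along the fingers, y is the line along which they close (so a half turn about z gives the same grasp; the last joint's range is limited). The gripper opens to 85 mm and grips with 20 to 120 N. Pads are 22 mm wide; open, the fingers measure 114 mm over their backs; the gripper's body (76 mm by 85 mm) begins 54 mm behind the grasp point. The pads swing forward as they close: fully open they stand 13 mm farther back than shut.
Start: joints at [-1.505, 0.313, 1.498, -0, 1.331, -0.223], TCP at [149.508, -503.268, 196.494] pointing down, gripper open.
Joint ranges: [-2.94, 2.94], [-0.97, 2.17], [0.19, 2.56], [-1.23, 4.37], [0.02, 3.11], [-2.88, 2.88]. Speed limits (rad/s): [2.39, 2.39, 3.01, 3.14, 3.14, 3.14].

INTERFACE

Orientations are given as a unit quaternion [w, x, y, z].
In Python, from rig import ctrl gives the robot as it stands.
- The arm moves only by the tool send_rows, never from a script. Its argument "targets" is a list of rows, each a list of 7 numbers: the closure, from -1 (fully open) to 1 (shut), so that 0 is half open, then the shift along the tool's x, y, z in m, then the turn, a rotation vector about the tool's x, y, z in rad. In form: [[claw, dx, dy, dz, ax, ay, az], ...]. A call has exactly 10 rows; each row shifts and turns the commanded pose from where the row before left it, along the tool's axes as they then stand; what a row does not reach is not made up. A row lasts 1/8 s, in which the tool goes at most 62.5 mm and 10.7 degrees, less where a joint would pass 70% of its speed; a pose out of reach is approached as far as the arm can. A call with a gripper value outside its range is refused whole. The fingers move at their own pace and stop on an object; "squeeze" is the grip in N (left out, the last holds). Time passes only in rows, so rows that do not move let the fingers close, or fill a call up. It gives the time, the measured TCP pose, the force, the opening and the grip force at its end, in the units of the state.
- ctrl.sense(): the state, without advancing time (a new reading comes with each control period).
- ctrl.capture(name): name is "scene" or "top" or "wrist"; returns a dict with "img" (384x512x3 uint8, red, green, blue), "camera_matrix" (3x3 intrinsics, pixels), "R" (3x3) and "t" (3): a world point X has camera coordinates R X + t. Camera axes: x right, y down, z forward; pixel columns grow to the right and rows downward; lengths in mm; the calibration is good to about 2 mm. A picture is of the moment at which its call begins. There is no depth.
- ctrl.finish_job(): hands the job in; it is judged then, once.
Trained networks look in a picture, given as the dict that the camera call returned (one of the last four; its "shot" number tells which), for a name from the list of things; names that differ only in an ending like _2 or _b are one class to them, and where a whole thing is asked for, a point or a joint stands for the part that bears it (a point fixed in the world has none). Each returns a list of dicts, best first, with "score" (0 to 1); they miss things now and then, are a little off and sometimes report something else, mostly with a low value. They report only what shows in the picture. A call takes as long as a camera call.
- ctrl.boxes_of(query, picture): "extent" ([left, top, width, height] in pixels, round what is visible of it).
- ctrl.landmark_of(query, picture): "point" ([column, row] in pixels: a listed point, or the origin of a listed thing).
The state is a dict: "time_s": time; "joints": joint angles; "dq": joint speeds; "tau": joint torques, N m; "eef_pos": TCP position; "ee_rot": TCP orientation; "force": force on the tool from outside, world axes, zero at the start; "wrist_torque": the same for the moment, N m; "grip_width": opening from 0.0 (shut) to 1.0 (fully open); "grip_force": force on a finger pad.
Only numpy, scipy, OpenCV 4.12 (cv2) and the standard library are available. Lean on these libraries where they do the work, as an engineer would, in place of code of your own. Each camera call takes 0.05 s, during which the arm holds its last target. There are 200 camera calls.

## Working session

There is one attempt and no reset: what is moved stays moved. The work goes in short steps, Python scripts to look and compute and a tool call to move; the robot and the scene stay as the last step left them, time stands still between calls to the robot, and variables do not carry over. Pictures are saved under pics/ and viewed, at most 10 in all, crops included, and the job is handed in when it is done.

Besides the shell and the picture viewer there is one more tool, called as name([rows], argument=value, ...), one row to a line, values as JSON. send_rows: Moves the arm, as the interface text tells. Its arguments: {"type":"object","properties":{"targets":{"type":"array"},"squeeze":{"type":"number"}},"required":["targets"]}

```bash
ls; mkdir -p pics; cat > h.py <<'E'
import numpy as np, cv2
from rig import ctrl
from scipy.spatial.transform import Rotation as Ro
def ray(p,c):
    K,R,t=[np.array(c[k],float) for k in("camera_matrix","R","t")]
    d=R.T@np.linalg.inv(K)@np.array([p[0],p[1],1.]); return -R.T@t, d/np.linalg.norm(d)
def atz(p,c,z):
    o,d=ray(p,c); return o+d*(z-o[2])/d[2]
def tri(obs):
    A=np.zeros((3,3));b=np.zeros(3)
    for p,c in obs:
        o,d=ray(p,c);P=np.eye(3)-np.outer(d,d);A+=P;b+=P@o
    x=np.linalg.solve(A,b)
    res=[np.linalg.norm((np.eye(3)-np.outer(d,d))@(x-o)) for o,d in[ray(p,c) for p,c in obs]]
    return x,res
def proj(X,c):
    K,R,t=[np.array(c[k],float) for k in("camera_matrix","R","t")]
    q=K@(R@np.array(X,float)+t); return q[:2]/q[2]
def lm(q,c,n=1):
    return [(np.round(r["point"],1),round(r["score"],2)) for r in ctrl.landmark_of(q,c)[:n]]
def save(c,name,crop=None,s=1):
    im=c["img"]
    if crop: x,y,w,h=crop; im=im[y:y+h,x:x+w]
    cv2.imwrite("pics/"+name,cv2.resize(np.ascontiguousarray(im[:,:,::-1]),None,fx=s,fy=s,interpolation=cv2.INTER_CUBIC))
def rot():
    q=ctrl.sense()["ee_rot"]; return Ro.from_quat([q[1],q[2],q[3],q[0]]).as_matrix()
E
python3 - <<'E'
from h import *
np.set_printoptions(precision=1,suppress=True)
C={n:ctrl.capture(n) for n in("scene","top")}
save(C["scene"],"s0.png"); save(C["top"],"t0.png")
for q in["holder","hole_zone","pulley_face","linch_pin","ring_bow","rack","clevis_pin","ball_pin","test_disc","jar","wrench","brush","bush"]:
    r={n:lm(q,C[n],2) for n in C}
    print(q,r, tri([(r[n][0][0],C[n]) for n in C]) if all(r.values()) else "")
print(ctrl.sense()); print(rot())
E
```

```text
pics
holder {'scene': [(array([307.5, 202.6]), 0.55)], 'top': [(array([184.1, 211.8]), 0.74), (array([383. , 223.5]), 0.19)]} (array([574.5, 148.1,  -5.3]), [np.float64(2.7035624825724622), np.float64(2.703562482572411)])
hole_zone {'scene': [(array([278.1, 191.9]), 0.9)], 'top': [(array([226.2, 200.7]), 0.72)]} (array([595.5,  35.9,  91.7]), [np.float64(0.9305424314056189), np.float64(0.9305424314055134)])
pulley_face {'scene': [(array([282.6, 185. ]), 0.97)], 'top': [(array([219.1, 201.5]), 0.92)]} (array([592.9,  50. , 108. ]), [np.float64(1.771199379302376), np.float64(1.771199379302468)])
linch_pin {'scene': [(array([134.3, 247.5]), 0.48)], 'top': []} 
ring_bow {'scene': [(array([133.7, 248.4]), 0.65), (array([126.6, 230.6]), 0.49)], 'top': [(array([393.6, 190.4]), 0.42)]} (array([ 612.9, -342.5,   72.4]), [np.float64(9.345416522343966), np.float64(9.34541652234391)])
rack {'scene': [(array([137.6, 244.2]), 0.96)], 'top': []} 
clevis_pin {'scene': [(array([126. , 212.6]), 0.43)], 'top': [(array([382.8, 246.6]), 0.53)]} (array([ 479.8, -329. ,   56.4]), [np.float64(3.514964909091
[... 965 characters left out ...]
]), [np.float64(5.882188379063295), np.float64(5.8821883790633995)])
bush {'scene': [(array([201.2, 274.9]), 0.59)], 'top': [(array([326.6, 157.7]), 0.75)]} (array([ 701.3, -210.6,   10.7]), [np.float64(0.3083998799746359), np.float64(0.3083998799746125)])
{'time_s': 1.4, 'joints': array([-1.5,  0.3,  1.5,  0. ,  1.3, -0.2]), 'dq': array([-0.,  0.,  0., -0., -0.,  0.]), 'tau': array([ -0. , -41.2, -26. ,  -0. ,   0. ,  -0. ]), 'eef_pos': array([ 149.5, -503.3,  196.5]), 'ee_rot': array([0. , 1. , 0.1, 0. ]), 'force': array([-0.2, -0. ,  0. ]), 'wrist_torque': array([ 0. , -0. , -0.1]), 'grip_force': 0.0, 'grip_width': 1.0041311012661895}
[[ 1.   0.3  0. ]
 [ 0.3 -1.  -0. ]
 [ 0.   0.  -1. ]]
```

View pics/s0.png

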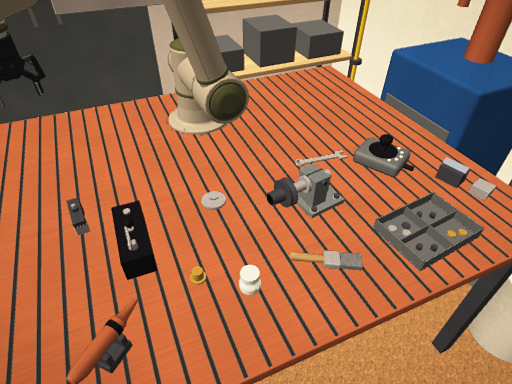

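View pics/t0.png

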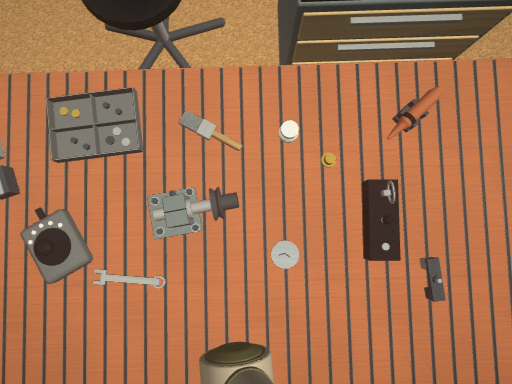

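The scene view shows the pulley on its arbor at (283,192) and the rack at (134,240). In the top view the ring pin is at (390,190), the ball pin at (386,220) and the clevis pin at (385,247).

```bash
cat >> h.py <<'E'
def loc(X):
    "offset in tool axes (m) from current TCP to world point X"
    return np.round(rot().T@(np.array(X,float)-np.array(ctrl.sense()["eef_pos"]))/1000,4)
E
python3 - <<'E'
from h import *
np.set_printoptions(precision=3,suppress=True)
c=ctrl.capture("wrist"); o,d=ray((256,192),c); print(loc(o),rot().T@d,c["camera_matrix"]); print(rot())
print(loc([545,-310,330]), loc([545,-230,330]))
E
```

```text
[ 0.081  0.001 -0.178] [-0.321  0.013  0.947] [[315.905   0.    252.175]
 [  0.    315.905 189.778]
 [  0.      0.      1.   ]]
[[ 0.959  0.285 -0.   ]
 [ 0.285 -0.959  0.   ]
 [ 0.    -0.    -1.   ]]
[ 0.434 -0.073 -0.134] [ 0.457 -0.149 -0.134]
```

send_rows([
  [1, 0.052, -0.008, -0.013, 0, 0, 0],
  [1, 0.052, -0.008, -0.013, 0, 0, 0],
  [1, 0.052, -0.008, -0.013, 0, 0, 0],
  [1, 0.052, -0.008, -0.013, 0, 0, 0],
  [1, 0.052, -0.008, -0.013, 0, 0, 0],
  [1, 0.052, -0.008, -0.013, 0, 0, 0],
  [1, 0.052, -0.008, -0.013, 0, 0, 0],
  [1, 0.052, -0.008, -0.013, 0, 0, 0],
  [1, 0.01, 0, 0, 0, 0, 0],
  [1, 0, 0, 0, 0, 0, 0],
])

```text
time_s: 2.7
eef_pos: [539.6, -320.6, 299.7]
ee_rot: [-0.0, 0.99, 0.144, -0.0]
force: [0.4, -0.3, 0.2]
grip_width: 0.001
grip_force: 0.0
```

```bash
python3 - <<'E'
from h import *
np.set_printoptions(precision=1,suppress=True)
c=ctrl.capture("wrist"); save(c,"w1.png"); s=ctrl.capture("scene"); t=ctrl.capture("top")
print(ctrl.sense()["eef_pos"],ctrl.sense()["time_s"],ctrl.sense()["force"])
import pickle; pickle.dump(c,open("w1.pkl","wb"))
for q,z in[("linch_pin",62),("ring_bow",123),("clevis_pin",62),("ball_pin",62),("rack",0)]:
    r=lm(q,c,2); print(q,r,[atz(p,c,z) for p,_ in r]); r=lm(q,s,1)+lm(q,t,1);print(r)
    a=lm(q,c); b=lm(q,s)
    if a and b: print(tri([(a[0][0],c),(b[0][0],s)]))
E
```

```text
[ 538.6 -321.4  300.4] 2.85 [-0.2 -0.7 -1. ]
linch_pin [(array([278.2, 101. ]), 0.67), (array([281.5, 101.5]), 0.29)] [array([ 608.3, -335.8,   62. ]), array([ 608.9, -340. ,   62. ])]
[(array([133.4, 247.9]), 0.64), (array([382.1, 192.3]), 0.64)]
(array([ 608.4, -335.1,   64. ]), [np.float64(0.4621159773712589), np.float64(0.4621159773710745)])
ring_bow [(array([284.9, 103.6]), 0.52)] [array([ 609.2, -338.1,  123. ])]
[(array([126.5, 229.8]), 0.49), (array([395.3, 192.6]), 0.39)]
(array([ 609.3, -336.7,  125.6]), [np.float64(1.1139603939646328), np.float64(1.1139603939646923)])
clevis_pin [(array([249.3, 189.9]), 0.42)] [array([ 484. , -334.3,   62. ])]
[(array([130.6, 213.1]), 0.48), (array([383.1, 219.6]), 0.44)]
(array([ 482.5, -328.5,   55.8]), [np.float64(6.375545363295129), np.float64(6.375545363295155)])
ball_pin [(array([258.9, 150.8]), 0.72)] [array([ 540.2, -331. ,   62. ])]
[(array([130.8, 230.4]), 0.62), (array([383.8, 219.6]), 0.49)]
(array([ 538.1, -331.9,   50.4]), [np.float64(0.04426174782319893), np.float64(0.04426174782312958)])
rack [(array([283.6, 103.7]), 0.74), (array([259.2, 140.9]), 0.68)] [array([ 605.6, -350.1,    0. ]), array([ 543.3, -331.8,    0. ])]
[(array([137.5, 244.5]), 0.69), (array([376.3, 218.2]), 0.83)]
(array([ 608. , -333.2,   72. ]), [np.float64(9.115577200548787), np.float64(9.115577200548879)])
```

View pics/w1.png

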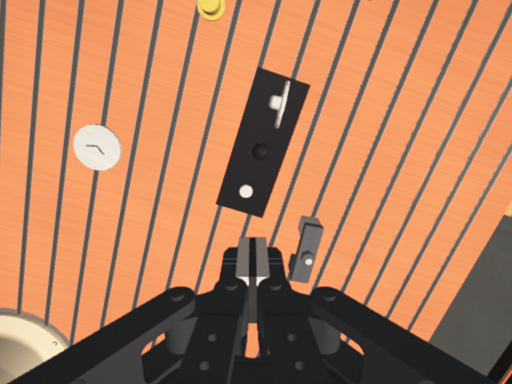

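```bash
python3 - <<'E'
from h import *
import pickle
np.set_printoptions(precision=1,suppress=True)
c=pickle.load(open("w1.pkl","rb"))
save(c,"w1c.png",(240,60,80,80),7)
print(ray((0,0),c)[0])
a=atz((288,83),c,100);b=atz((278,127),c,100); v=b-a; print(a,b,np.linalg.norm(v),np.degrees(np.arctan2(v[1],v[0])))
O=np.array([608.4,-335.5,62])
for yd in (np.arctan2(v[1],v[0]),np.arctan2(-v[1],-v[0])):
    y=np.array([np.cos(yd),np.sin(yd),0]); x=np.array([y[1],-y[0],0]); z=np.array([0,0,1])
    f=lambda p: proj(O+p[0]*x+p[1]*y+p[2]*z,c)
    print("xdir",x,[f(p) for p in[(-8,-8,22),(-8,8,22),(11,8,22),(11,-8,22)]],"ring",[f(p) for p in[(3.5,0,61),(5.5,27,37),(5.5,-27,37)]])
E
```

```text
[ 617.6 -298.7  477.4]
[ 631.  -336.9  100. ] [ 581.  -341.4  100. ] 50.235465092591944 -174.92384217511585
xdir [-0.1  1.   0. ] [array([287.5,  96.3]), array([284.4, 109.8]), array([269. , 106.6]), array([272.,  93.])] ring [array([279.2, 102.9]), array([270.7, 124.6]), array([281.2,  77.1])]
xdir [ 0.1 -1.   0. ] [array([271.5, 107.1]), array([274.4,  93.5]), array([289.9,  96.9]), array([286.8, 110.3])] ring [array([285.5, 104.2]), array([290.7,  79.2]), array([279.8, 126.5])]
```

View pics/w1c.png

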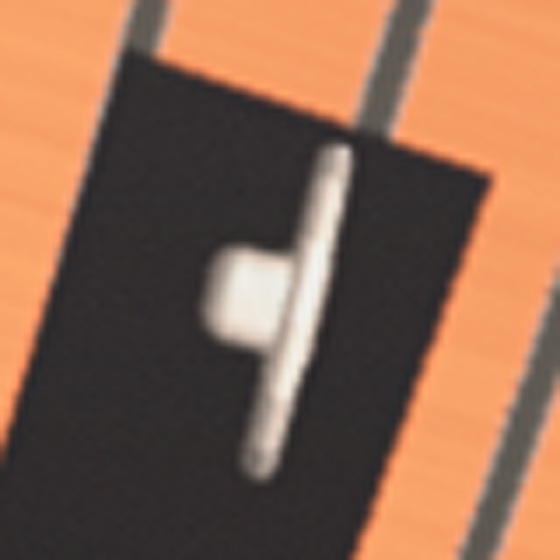

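The ring lies edge-on from (288,82) to (277,128), and the head is to its left at about (272,102). That puts the pin's +x roughly along world -y, nearly parallel to the arbor. Next is the pulley.

send_rows([
  [1, 0.0214, -0.0414, 0.012, 0, 0, 0],
  [1, 0.0214, -0.0414, 0.012, 0, 0, 0],
  [1, 0.0214, -0.0414, 0.012, 0, 0, 0],
  [1, 0.0214, -0.0414, 0.012, 0, 0, 0],
  [1, 0.0214, -0.0414, 0.012, 0, 0, 0],
  [1, 0.0214, -0.0414, 0.012, 0, 0, 0],
  [1, 0.0214, -0.0414, 0.012, 0, 0, 0],
  [1, 0, 0, 0.012, 0, 0, 0.105],
  [1, 0, 0, 0, 0, 0, 0],
  [1, 0, 0, 0, 0, 0, 0],
])

```text
time_s: 5.35
eef_pos: [600.9, -0.7, 205.1]
ee_rot: [0.0, 0.996, 0.092, 0.0]
force: [-0.7, -0.6, -0.2]
grip_width: 0.006
grip_force: 0.0
```

```bash
python3 - <<'E'
from h import *
np.set_printoptions(precision=2,suppress=True)
c=ctrl.capture("wrist"); save(c,"w2.png"); s=ctrl.capture("scene"); t=ctrl.capture("top")
print(ctrl.sense()["eef_pos"],ctrl.sense()["time_s"],ctrl.sense()["force"],rot())
for q,z in[("holder",0),("hole_zone",91),("pulley_face",108)]:
    a=lm(q,c); b=lm(q,s); d=lm(q,t); print(q,a,b,d,[atz(p,c,z) for p,_ in a],[atz(p,s,z) for p,_ in b],[atz(p,t,z) for p,_ in d])
    print(tri([(x[0][0],k) for x,k in((a,c),(b,s),(d,t)) if x]))
E
```

```text
[600.88  -0.68 205.08] 5.5 [ 0.49  0.71 -0.72] [[ 0.98  0.18  0.  ]
 [ 0.18 -0.98 -0.  ]
 [ 0.    0.   -1.  ]]
holder [(array([125. , 152.3]), 0.65)] [(array([308.7, 199.4]), 0.64)] [(array([208.4, 134. ]), 0.38)] [array([575.09, 151.92,   0.  ])] [array([568.09, 152.04,   0.  ])] [array([772.05,  85.09,   0.  ])]
(array([691.58,  61.87, 190.16]), [np.float64(63.450353484659594), np.float64(39.23846749848716), np.float64(37.45287888596898)])
hole_zone [(array([214.8, 172.1]), 0.61)] [(array([276.4, 190.3]), 0.77)] [(array([224.4, 199.7]), 0.63)] [array([596.68,  33.49,  91.  ])] [array([587.16,  34.21,  91.  ])] [array([598.3,  40.9,  91. ])]
(array([597.01,  34.5 ,  98.26]), [np.float64(2.246681791927882), np.float64(4.985110683517591), np.float64(5.90106408973637)])
pulley_face [(array([194.3, 179.7]), 0.67)] [(array([281.1, 185.6]), 0.74)] [(array([220.3, 203.4]), 0.58)] [array([591.09,  49.51, 108.  ])] [array([592.84,  43.77, 108.  ])] [array([589.27,  49.01, 108.  ])]
(array([588.95,  48.72, 103.22]), [np.float64(1.5320161733715478), np.float64(2.3840913787552784), np.float64(0.876602384759923)])
```

View pics/w2.png

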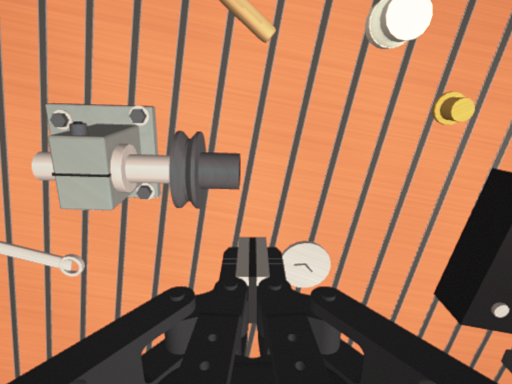

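The wrist view shows the arbor along row 168 to 171, the rim at columns 168 to 205, and the hub end at column 240. The finger tips are at (253,240).

```bash
python3 - <<'E'
from h import *
np.set_printoptions(precision=2,suppress=True)
c=ctrl.capture("wrist"); im=c["img"].astype(int)
g=cv2.cvtColor(c["img"],cv2.COLOR_RGB2HSV)
S=g[:,:,1]
for col in(40,130,140,150,160,208,215,225,235):
    seg=S[125:215,col]; r=np.where(seg<90)[0]+125
    # contiguous run around 170
    a=b=170
    while a>120 and S[a-1,col]<90:a-=1
    while b<215 and S[b+1,col]<90:b+=1
    print(col,a,b,atz((col,(a+b)/2),c,80))
print(ray((0,0),c)[0])
p=atz((240,171),c,80);print("hub end",p)
E
```

```text
40 152 179 [568.59 204.57  80.  ]
130 120 196 [592.36 118.14  80.  ]
140 120 197 [593.64 108.52  80.  ]
150 120 198 [594.93  98.89  80.  ]
160 156 183 [586.15  88.31  80.  ]
208 148 192 [594.33  41.69  80.  ]
215 153 187 [595.6   34.89  80.  ]
225 154 188 [596.4   25.03  80.  ]
235 154 188 [598.21  15.31  80.  ]
[680.5   13.52 382.19]
hub end [599.12  10.46  80.  ]
```

send_rows([
  [1, 0, -0.021, 0.02, 0, 0, 0.025],
  [1, 0, 0, 0.03, 0, 0, 0],
  [1, 0, 0, 0.03, 0, 0, 0],
  [1, 0, 0, 0.021, 0, 0, 0],
  [1, 0, 0, 0, 0, 0, 0],
  [1, 0, -0.005, 0, 0, 0, 0],
  [1, 0, -0.005, 0, 0, 0, 0],
  [1, 0, -0.005, 0, 0, 0, 0],
  [1, 0, -0.005, 0, 0, 0, 0],
  [1, 0, -0.005, 0, 0, 0, 0],
])

```text
time_s: 7.25
eef_pos: [592.9, 45.6, 103.6]
ee_rot: [0.0, 0.997, 0.079, 0.0]
force: [-0.2, -0.3, 0.0]
grip_width: -0.004
grip_force: 0.0
```

send_rows([
  [1, 0, -0.005, 0, 0, 0, 0],
  [1, 0, -0.005, 0, 0, 0, 0],
  [1, 0, -0.005, 0, 0, 0, 0],
  [1, 0, -0.005, 0, 0, 0, 0],
  [1, 0, -0.005, 0, 0, 0, 0],
  [1, 0, -0.003, 0, 0, 0, 0],
  [1, 0, -0.003, 0, 0, 0, 0],
  [1, 0, -0.003, 0, 0, 0, 0],
  [1, 0, -0.002, 0, 0, 0, 0],
  [1, 0, 0, 0, 0, 0, 0],
])

```text
time_s: 8.5
eef_pos: [587.2, 80.8, 103.5]
ee_rot: [-0.0, 0.997, 0.079, -0.0]
force: [-0.1, 0.2, -0.0]
grip_width: 0.001
grip_force: 0.0
```

```bash
python3 - <<'E'
from h import *
np.set_printoptions(precision=2,suppress=True)
c=ctrl.capture("wrist"); save(c,"w3.png")
s=ctrl.sense();print(s["eef_pos"],s["force"]); a=lm("pulley_face",c);print(a,atz(a[0][0],c,108) if a else"")
E
```

```text
[587.24  80.76 103.54] [ 0.61 -0.64 -0.82]
[(array([302.8, 228.6]), 0.75)] [591.24  49.33 108.  ]
```

View pics/w3.png

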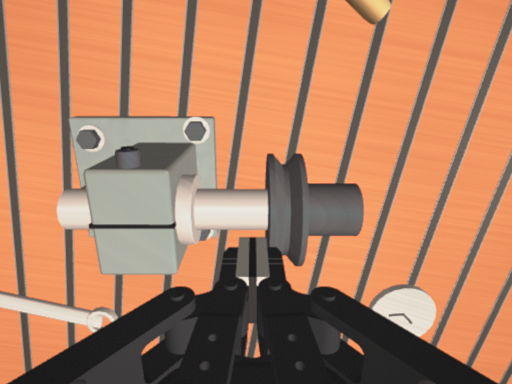

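The fingers are past the rim and the pulley did not move, with no force felt. Either the finger height or the sideways position is off, so I'm checking both views in one mosaic.

```bash
python3 - <<'E'
from h import *
np.set_printoptions(precision=1,suppress=True)
c=ctrl.capture("wrist"); s=ctrl.capture("scene")
e=np.array(ctrl.sense()["eef_pos"])
for k,n in((c,"w"),(s,"s")): print(n,proj(e,k),proj(e+[0,0,20],k),proj([588,81,80],k),proj([593,49,108],k))
R=rot(); print([proj(e+R@np.array(v),c) for v in((11,10,0),(-11,10,0),(11,10,-20),(-11,10,-20))])
a=cv2.resize(s["img"][140:230,230:350],None,fx=3.3,fy=3.3,interpolation=2); b=cv2.resize(c["img"][140:300,190:380],(396,333),interpolation=2)[:297]
cv2.imwrite("pics/m4.png",np.hstack([a[:297],b])[:,:,::-1])
E
```

```text
w [250.2 223.9] [250. 239.] [250.  208.5] [303.7 226.1]
s [292.8 182. ] [293.4 175.9] [292.3 189. ] [283.  185.1]
[array([266.7, 207.3]), array([266.2, 240. ]), array([268.3, 220.8]), array([267.7, 256.5])]
```

View pics/m4.png

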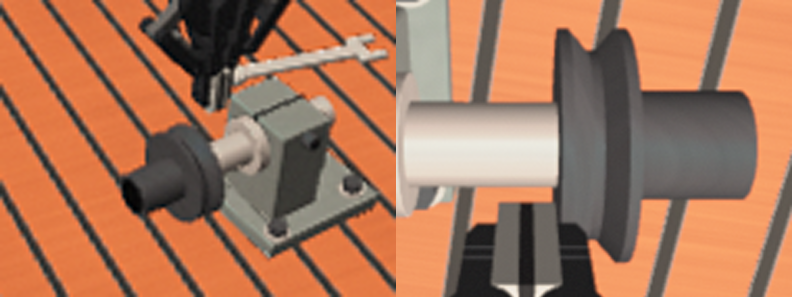

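```bash
python3 - <<'E'
from h import *
np.set_printoptions(precision=1,suppress=True)
c=ctrl.capture("wrist"); s=ctrl.capture("scene");print(ctrl.sense()["eef_pos"])
for r in (238,240,246): print(r,tri([((253,r),c),((294,172.7),s)]), tri([((253,r),c),((294,170),s)]))
for y in(170,173): print(ray((294,y),s))
E
```

```text
[587.2  80.7 103.5]
238 (array([593.6,  79.2, 137.6]), [np.float64(1.694949407206392), np.float64(1.6949494072063174)]) (array([596.3,  78.8, 146.7]), [np.float64(3.7134242477126396), np.float64(3.713424247712699)])
240 (array([592.8,  79.3, 137.3]), [np.float64(1.2416703528444029), np.float64(1.2416703528443511)]) (array([595.5,  78.9, 146.4]), [np.float64(3.287630251341871), np.float64(3.2876302513418314)])
246 (array([590.3,  79.5, 136.5]), [np.float64(0.133364016337371), np.float64(0.1333640163376201)]) (array([593. ,  79.1, 145.5]), [np.float64(1.99470943942891), np.float64(1.9947094394287745)])
(array([1188.8, -295.4,  687.7]), array([-0.7,  0.4, -0.6]))
(array([1188.8, -295.4,  687.7]), array([-0.7,  0.4, -0.6]))
```

Triangulated, the real finger tips sit about 30 mm above the reported TCP, so they passed over the rim. I'll go back and lower by 28 mm.

send_rows([
  [1, 0, 0.03, 0, 0, 0, 0],
  [1, 0, 0.03, 0, 0, 0, 0],
  [1, 0, 0, 0, 0, 0, 0],
  [1, 0, 0, 0.014, 0, 0, 0],
  [1, 0, 0, 0.014, 0, 0, 0],
  [1, 0, 0, 0, 0, 0, 0],
  [1, 0, -0.006, 0, 0, 0, 0],
  [1, 0, -0.006, 0, 0, 0, 0],
  [1, 0, -0.006, 0, 0, 0, 0],
  [1, 0, -0.006, 0, 0, 0, 0],
])

```text
time_s: 10.05
eef_pos: [593.2, 44.7, 75.8]
ee_rot: [0.001, 0.997, 0.079, 0.0]
force: [0.6, -5.7, 0.1]
grip_width: 0.004
grip_force: 2.6
```

send_rows([
  [1, 0, -0.005, 0, 0, 0, 0],
  [1, 0, -0.005, 0, 0, 0, 0],
  [1, 0, -0.005, 0, 0, 0, 0],
  [1, 0, -0.005, 0, 0, 0, 0],
  [1, 0, -0.005, 0, 0, 0, 0],
  [1, 0, -0.004, 0, 0, 0, 0],
  [1, 0, -0.003, 0, 0, 0, 0],
  [1, 0, -0.003, 0, 0, 0, 0],
  [1, 0, -0.002, 0, 0, 0, 0],
  [1, 0, -0.002, 0, 0, 0, 0],
])

```text
time_s: 11.3
eef_pos: [587.1, 83.1, 75.8]
ee_rot: [0.001, 0.997, 0.079, 0.001]
force: [1.6, -5.4, 0.1]
grip_width: 0.001
grip_force: 2.4
```

```bash
python3 - <<'E'
from h import *
np.set_printoptions(precision=1,suppress=True)
c=ctrl.capture("wrist"); s=ctrl.sense();print(s["eef_pos"],s["force"]); a=lm("pulley_face",c);print(a,atz(a[0][0],c,108) if a else"")
g=cv2.cvtColor(c["img"],cv2.COLOR_RGB2HSV); print(c["img"][205,100:340:4].mean(-1).astype(int))
E
```

```text
[587.1  83.4  75.8] [ 1.1 -4.3  0.5]
[(array([228.5, 250. ]), 0.74)] [585.3  94.  108. ]
[172 174 175 174 175 174 174 174 175 176 176 177 177 177 176 163 139 143
 191 189 186 158  99 106 106 106  99  95  75  66  65  99  96  82  76  77
  77  76  76  74  75  75  76  74  74  76  75  73  72  72 100 103 102 103
 103 103 104 104 104 104]
```

send_rows([
  [1, 0, -0.0015, 0, 0, 0, 0],
  [1, 0, -0.0015, 0, 0, 0, 0],
  [1, 0, -0.001, 0, 0, 0, 0],
  [1, 0, -0.001, 0, 0, 0, 0],
  [1, 0, 0, 0, 0, 0, 0],
  [1, 0, 0, 0, 0, 0, 0],
  [1, 0, 0, 0, 0, 0, 0],
  [1, 0, 0, 0, 0, 0, 0],
  [1, 0, 0, 0, 0, 0, 0],
  [1, 0, 0, 0, 0, 0, 0],
])

```text
time_s: 12.65
eef_pos: [586.6, 88.5, 76.6]
ee_rot: [0.0, 0.997, 0.079, 0.001]
force: [0.6, -2.6, 5.7]
grip_width: -0.005
grip_force: 2.7
```

```bash
python3 - <<'E'
from h import *
np.set_printoptions(precision=1,suppress=True)
c=ctrl.capture("wrist"); s=ctrl.capture("scene");S=ctrl.sense();print(S["eef_pos"],S["force"],S["wrist_torque"]); 
a=lm("pulley_face",c);b=lm("pulley_face",s);print(a,atz(a[0][0],c,108) if a else"",b,b and atz(b[0][0],s,108))
h=lm("holder",c);print(h,[atz(p,c,0) for p,_ in h])
a=cv2.resize(s["img"][140:230,230:350],(396,297),interpolation=2); b=cv2.resize(c["img"][120:290,100:360],(400,297),interpolation=2)
cv2.imwrite("pics/m5.png",np.hstack([a,b])[:,:,::-1])
E
```

```text
[586.6  88.5  76.6] [-0.  -2.8  5.7] [-0.6 -0.   0. ]
[(array([239.1, 248.8]), 0.77)] [585.9  94.  108. ] [(array([294.7, 181. ]), 0.65)] [590.5  84.1 108. ]
[(array([173.5, 186.3]), 0.85)] [array([576.3, 152.8,   0. ])]
```

View pics/m5.png

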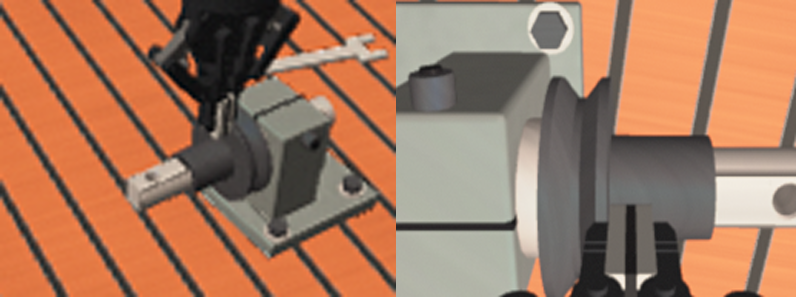

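Both views show the hole uncovered (wrist crop, right edge) and the rim at the pale shoulder. I'll push a little more to confirm it is home.

send_rows([
  [1, 0, -0.001, 0, 0, 0, 0],
  [1, 0, -0.001, 0, 0, 0, 0],
  [1, 0, -0.001, 0, 0, 0, 0],
  [1, 0, 0, 0, 0, 0, 0],
  [1, 0, 0, 0, 0, 0, 0],
  [1, 0, 0, 0, 0, 0, 0],
  [1, 0, 0, 0, 0, 0, 0],
  [1, 0, 0, 0, 0, 0, 0],
  [1, 0, 0, 0, 0, 0, 0],
  [1, 0, 0, 0, 0, 0, 0],
])

```text
time_s: 14.15
eef_pos: [586.4, 90.0, 76.6]
ee_rot: [0.001, 0.997, 0.079, 0.001]
force: [0.1, -11.1, 5.4]
grip_width: -0.001
grip_force: 6.1
```

send_rows([
  [1, 0, 0.004, 0, 0, 0, 0],
  [1, 0, 0, -0.035, 0, 0, 0],
  [1, 0, 0, -0.04, 0, 0, 0],
  [1, 0, 0.03, 0, 0, 0, 0],
  [1, 0, 0.027, 0, 0, 0, 0],
  [1, 0, 0, 0, 0, 0, 0],
  [1, 0, 0, 0, 0, 0, 0],
  [1, 0, 0, 0, 0, 0, 0],
  [1, 0, 0, 0, 0, 0, 0],
  [1, 0, 0, 0, 0, 0, 0],
])

```text
time_s: 15.4
eef_pos: [595.1, 31.7, 150.5]
ee_rot: [-0.0, 0.997, 0.08, -0.0]
force: [-0.3, 0.4, 0.8]
grip_width: -0.004
grip_force: 0.0
```

```bash
python3 - <<'E'
from h import *
import pickle
np.set_printoptions(precision=1,suppress=True)
c=ctrl.capture("wrist"); S=ctrl.sense();print(S["time_s"],S["eef_pos"],S["force"],S["joints"]); 
for q,z in(("pulley_face",108),("hole_zone",91),("holder",0)):
    a=lm(q,c);print(q,a,[atz(p,c,z) for p,_ in a])
save(c,"w6.png",(150,120,240,110),3.3); pickle.dump(c,open("w6.pkl","wb"))
E
```

```text
15.45 [595.1  31.6 150.5] [ 0.  -0.3  0.4] [-0.1  0.5  1.3  0.   1.3  1.3]
pulley_face [(array([164.3, 199.2]), 0.75)] [array([585.6,  94.9, 108. ])]
hole_zone [(array([247.1, 191.8]), 0.82)] [array([595.4,  34.5,  91. ])]
holder [(array([134.3, 165.2]), 0.66)] [array([575.2, 154.5,   0. ])]
```

View pics/w6.png

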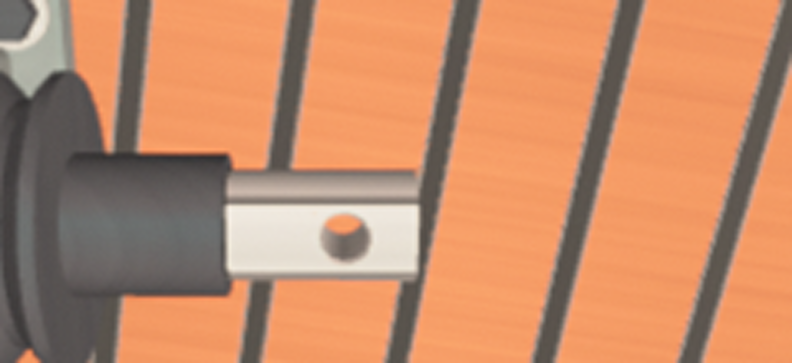

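```bash
python3 - <<'E'
from h import *
import pickle
np.set_printoptions(precision=2,suppress=True)
c=pickle.load(open("w6.pkl","rb"))
f=lambda u,v: atz((150+(u+.5)/3.3-.5,120+(v+.5)/3.3-.5),c,91)
h,e,b=f(345,237.5),f(418.5,240),f(228,239)
print(h,e,b,np.linalg.norm(h-e),np.linalg.norm(h-b)); v=e-b; print(np.degrees(np.arctan2(v[1],v[0])))
print(f(370,203),f(370,276)); print(np.degrees(np.arctan2(*( (f(418,203)-f(230,203))[[1,0]]))),np.degrees(np.arctan2(*( (f(418,276)-f(230,276))[[1,0]]))))
# ring refit
w=pickle.load(open("w1.pkl","rb"))
a=atz((288.6,81.6),w,99);d=atz((277.5,127.8),w,99);v=d-a;print("ring mid",(a+d)/2,"y dir",np.degrees(np.arctan2(v[1],v[0])))
E
```

```text
[596.4   28.99  91.  ] [598.58  11.45  91.  ] [591.55  56.68  91.  ] 17.677877683667365 28.111465757649814
-81.16440316929487
[605.88  24.52  91.  ] [587.62  21.4   91.  ]
-80.84616511146075 -80.84732942525238
ring mid [ 606.22 -339.19   99.  ] y dir -175.66139275314202
```

The crop shows the flat with the hole at (345,238), the hub end at 228 and the arbor end at 418. The hole is 18 mm from the end, as the text says. That puts the hole at world (596.2, 29.0), holder x about 123, with the arbor at -80.9°. The pulley is home, so I'm going to the pin.

send_rows([
  [0, -0.0067, 0.052, 0, 0, 0, 0],
  [0, -0.0067, 0.052, 0, 0, 0, 0],
  [0, -0.0067, 0.052, 0, 0, 0, 0],
  [0, -0.0067, 0.052, 0, 0, 0, 0],
  [0, -0.0067, 0.052, 0, 0, 0, 0],
  [0, -0.0067, 0.052, 0, 0, 0, 0],
  [0, -0.0067, 0.052, 0, 0, 0, 0],
  [0, 0, 0, 0, 0, 0, 0.084],
  [0, 0, 0, 0, 0, 0, 0],
  [0, 0, 0, 0, 0, 0, 0],
])

```text
time_s: 16.85
eef_pos: [606.5, -334.8, 150.7]
ee_rot: [0.0, 0.999, 0.039, 0.0]
force: [0.6, -0.1, -0.1]
grip_width: 0.502
grip_force: 0.0
```

```bash
python3 - <<'E'
from h import *
import pickle
np.set_printoptions(precision=1,suppress=True)
c=ctrl.capture("wrist"); S=ctrl.sense();print(S["time_s"],S["eef_pos"],S["grip_width"],S["joints"]); 
w1=pickle.load(open("w1.pkl","rb"))
for q,z,p1 in(("linch_pin",62,(278.2,101)),("ring_bow",123,(284.9,103.6)),("ball_pin",62,None)):
    a=lm(q,c);print(q,a,[atz(p,c,z) for p,_ in a]); 
    if a and p1: print(tri([(a[0][0],c),(p1,w1)]))
save(c,"w7.png",(100,60,300,225),2.6); pickle.dump(c,open("w7.pkl","wb"))
E
```

```text
16.9 [ 606.6 -334.8  150.7] 0.4974954871385385 [-0.7  0.7  1.  -0.   1.4  0.8]
linch_pin [(array([250.4, 181. ]), 0.92)] [array([ 607.5, -334.5,   62. ])]
(array([ 608.5, -334.9,   65.8]), [np.float64(0.5236228982087111), np.float64(0.5236228982087514)])
ring_bow [(array([250.2, 204.6]), 0.68)] [array([ 608.7, -334.6,  123. ])]
(array([ 609.6, -336.1,  126.6]), [np.float64(1.6671848351765832), np.float64(1.6671848351766363)])
ball_pin [(array([242.8, 247.5]), 0.85)] [array([ 541.5, -332.3,   62. ])]
```

View pics/w7.png

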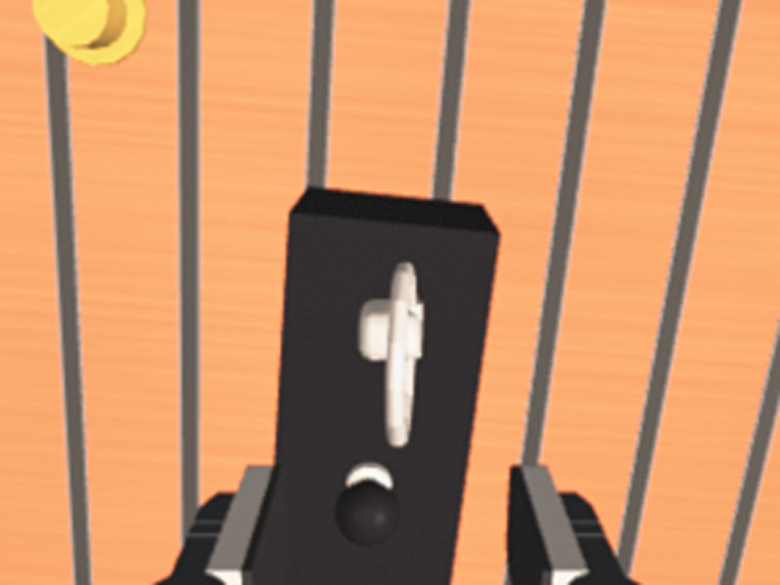

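The view shows the pin's head at crop (390,330) and the ring standing upright, centred between the open fingers (inner edges at 280 and 512). Descending.

send_rows([
  [0, 0.001, 0, 0.026, 0, 0, 0],
  [0, 0, 0, 0.026, 0, 0, 0],
  [0, 0, 0, 0.026, 0, 0, 0],
  [0, 0, 0, 0.024, 0, 0, 0],
  [0, 0, 0, 0.001, 0, 0, 0],
  [0, 0, 0, 0.001, 0, 0, 0],
  [0, 0, 0, 0.001, 0, 0, 0],
  [0, 0, 0, 0.001, 0, 0, 0],
  [0, 0, 0, 0.001, 0, 0, 0],
  [0, 0, 0, 0.001, 0, 0, 0],
])

```text
time_s: 18.3
eef_pos: [607.4, -335.4, 42.5]
ee_rot: [0.0, 0.999, 0.037, 0.0]
force: [-0.0, 0.2, -0.8]
grip_width: 0.501
grip_force: 0.0
```

send_rows([
  [0, 0, 0, 0.002, 0, 0, 0],
  [1, 0, 0, 0, 0, 0, 0],
  [1, 0, 0, 0, 0, 0, 0],
  [1, 0, 0, 0, 0, 0, 0],
  [1, 0, 0, 0, 0, 0, 0],
  [1, 0, 0, 0, 0, 0, 0],
  [1, 0, 0, 0, 0, 0, 0],
  [1, 0, 0, 0, 0, 0, 0],
  [1, 0, 0, 0, 0, 0, 0],
  [1, 0, 0, 0, 0, 0, 0],
], squeeze=60)

```text
time_s: 19.55
eef_pos: [607.4, -334.6, 40.8]
ee_rot: [-0.001, 0.999, 0.038, -0.0]
force: [-1.6, 4.9, 3.5]
grip_width: 0.197
grip_force: 59.7
```

send_rows([
  [1, 0, 0, 0.0, 0, 0, 0],
  [1, 0, 0, -0.02, 0, 0, 0],
  [1, 0, 0, -0.03, 0, 0, 0],
  [1, 0, 0, -0.03, 0, 0, 0],
  [1, 0, 0, -0.03, 0, 0, 0],
  [1, 0.0067, -0.052, 0, 0, 0, 0],
  [1, 0.0067, -0.052, 0, 0, 0, 0],
  [1, 0.0067, -0.052, 0, 0, 0, 0],
  [1, 0.0067, -0.052, 0, 0, 0, 0],
  [1, 0, 0, 0, 0, 0, 0],
])

```text
time_s: 20.8
eef_pos: [619.1, -123.1, 152.2]
ee_rot: [0.0, 0.999, 0.039, 0.001]
force: [-0.0, -1.5, -0.9]
grip_width: 0.197
grip_force: 59.1
```

```bash
python3 - <<'E'
from h import *
import pickle
np.set_printoptions(precision=1,suppress=True)
c=ctrl.capture("wrist"); s=ctrl.capture("scene");t=ctrl.capture("top");S=ctrl.sense();print(S["time_s"],S["eef_pos"],S["grip_width"],S["grip_force"]); 
R=rot();e=np.array(S["eef_pos"])
for q in("linch_pin","ring_bow","pin_tip"):
    a,b,d=lm(q,c),lm(q,s),lm(q,t);print(q,a,b,d)
    obs=[(x[0][0],k) for x,k in((a,c),(b,s),(d,t)) if x]
    if len(obs)>1: X,r=tri(obs); print(X,R.T@(X-e),r)
cv2.imwrite("pics/w8.png",np.hstack([cv2.resize(c["img"][110:300,150:350],(400,380)),cv2.resize(s["img"][120:215,160:260],(400,380),interpolation=2)])[:,:,::-1]); pickle.dump((c,e,R),open("w8.pkl","wb"))
E
```

```text
20.95 [ 618.7 -127.2  151.2] 0.19965272048370353 59.08143159002066
linch_pin [(array([250.7, 241.9]), 0.75)] [(array([219.2, 191.3]), 0.63)] []
[ 612.4 -124.5  163.2] [ -6.1  -3.2 -12. ] [np.float64(0.5492408981494857), np.float64(0.5492408981493111)]
ring_bow [(array([264.7, 319.9]), 0.91)] [(array([214.2, 169.5]), 0.63)] []
[ 608.8 -130.5  223.9] [-10.1   2.7 -72.7] [np.float64(0.5337580312530333), np.float64(0.5337580312528395)]
pin_tip [(array([244.9, 205.1]), 0.77)] [(array([223.6, 207.5]), 0.57)] []
[ 617.2 -119.2  115.3] [-1.  -8.1 35.9] [np.float64(0.10115469753060244), np.float64(0.1011546975305687)]
```

View pics/w8.png

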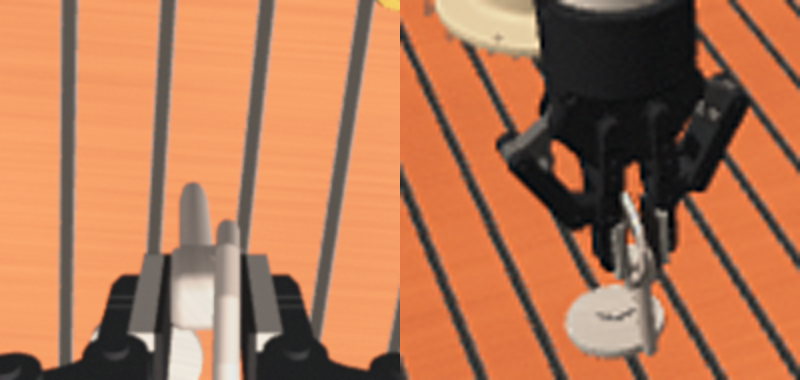

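The pin is held upright. In the wrist half the shank runs down to a tip at about (246,203). I have used up the picture allowance, so from here I go by numbers only and re-measure now that the arm has settled.

```bash
cat > tip.py <<'E'
from h import *
np.set_printoptions(precision=1,suppress=True)
def run(n=2):
    for i in range(n):
        c=ctrl.capture("wrist"); s=ctrl.capture("scene")
        S=ctrl.sense();R=rot();e=np.array(S["eef_pos"])
        if i==0: print(S["time_s"],e,S["force"],S["grip_width"])
        for q in("linch_pin","ring_bow","pin_tip"):
            a,b=lm(q,c),lm(q,s)
            if a and b: X,r=tri([(a[0][0],c),(b[0][0],s)]); print(q,a[0],b[0],X,R.T@(X-e),round(r[0],1))
            else: print(q,a,b)
    return c,s
E
python3 -c "
from tip import *
run()"
```

```text
21.5 [ 618.6 -126.   150.5] [-0.1  0.1 -0.5] 0.19765384255094154
linch_pin (array([249.3, 242.2]), 0.78) (array([217.4, 192.1]), 0.66) [ 610.2 -127.4  159.8] [-8.4  0.8 -9.3] 1.3
ring_bow (array([263.4, 318.6]), 0.61) (array([214.9, 169.3]), 0.57) [ 617.3 -131.8  231.3] [ -1.7   5.7 -80.8] 0.0
pin_tip (array([244.6, 206.4]), 0.6) (array([223.9, 209. ]), 0.48) [ 615.1 -120.3  109.5] [-3. -6. 41.] 2.3
linch_pin (array([248.9, 241. ]), 0.62) (array([216.3, 194.6]), 0.49) [ 603.7 -127.9  146.8] [-14.9   0.8   3.7] 2.1
ring_bow (array([264.6, 318.6]), 0.65) (array([215. , 169.7]), 0.38) [ 616.9 -131.8  230.3] [ -2.1   5.7 -79.9] 0.4
pin_tip (array([247.2, 207.1]), 0.76) (array([221.2, 210.1]), 0.61) [ 611.1 -123.8  103.3] [-7.2 -2.7 47.2] 0.2
```

```bash
cat > tw.py <<'E'
from h import *
np.set_printoptions(precision=2,suppress=True)
def tw(n=3,zo=-21.2):
    for q,z in(("pin_tip",zo+56),("linch_pin",zo),("ring_bow",zo+61)):
        L=[]
        for i in range(n):
            c=ctrl.capture("wrist");R=rot();e=np.array(ctrl.sense()["eef_pos"])
            for p,_ in lm(q,c): L.append((R.T@(atz(p,c,e[2]-z)-e))[:2])
        print(q,np.array(L).tolist(),np.median(L,axis=0) if L else "")
E
python3 - <<'E'
from tw import *
tw()
# edge-based shank centre: rows
c=ctrl.capture("wrist");R=rot();e=np.array(ctrl.sense()["eef_pos"]);H=cv2.cvtColor(c["img"],cv2.COLOR_RGB2HSV)[:,:,1]
for r in(204,208,214,220,226,230):
    x=np.where(H[r,225:262]<80)[0]+225; print(r,x.min() if len(x) else None,x.max() if len(x) else None)
for x in(-4,-2,0,2): print(x,proj(e+R@np.array([x,-1.5,34.8]),c),proj(e+R@np.array([x,-1.5,10]),c))
E
```

```text
pin_tip [[-0.002208282148105878, -1.8620722055564018], [-3.0802970712660316, -3.7511800739927974], [-0.6990627945810473, -2.9979717430957877]] [-0.7 -3. ]
linch_pin [[-0.2519366187552599, -0.7644171485426845], [-0.757259028551705, -0.6382323224921663], [-0.6211391994277365, -0.09319854869931987]] [-0.62 -0.64]
ring_bow [[-104.72676511408444, 10.411627752272135], [-104.0368597572285, 9.669797237482584], [-105.35288433499431, 10.184980937578521]] [-104.73   10.18]
204 225 250
208 225 252
214 225 253
220 225 254
226 225 261
230 225 261
-4 [248.28 209.03] [247.84 223.26]
-2 [248.27 206.45] [247.82 220.43]
0 [248.26 203.86] [247.81 217.58]
2 [248.25 201.25] [247.8  214.71]
```

send_rows([
  [1, -0.0019, -0.0309, 0, 0, 0, 0],
  [1, -0.0019, -0.0309, 0, 0, 0, 0],
  [1, -0.0019, -0.0309, 0, 0, 0, 0],
  [1, -0.0019, -0.0309, 0, 0, 0, 0],
  [1, -0.0019, -0.0309, 0, 0, 0, 0],
  [1, 0, 0, 0, 0, 0, -0.082],
  [1, 0, 0, 0.01, 0, 0, 0],
  [1, 0, 0, 0.009, 0, 0, 0],
  [1, 0, 0, 0, 0, 0, 0],
  [1, 0, 0, 0, 0, 0, 0],
])

```text
time_s: 24.4
eef_pos: [597.7, 27.1, 131.6]
ee_rot: [0.0, 0.997, 0.078, 0.0]
force: [1.0, 0.3, -1.0]
grip_width: 0.197
grip_force: 59.1
```

```bash
python3 - <<'E'
from h import *
np.set_printoptions(precision=2,suppress=True)
S=ctrl.sense();R=rot();e=np.array(S["eef_pos"]);print(S["time_s"],e,S["force"],R[:2,1],R[2])
for n in("wrist","wrist","scene"):
    c=ctrl.capture(n)
    for q in("pin_tip","hole_zone"):
        a=lm(q,c); print(n,q,a,[atz(p,c,e[2]-34.8 if q=="pin_tip" else 91) for p,_ in a])
    print("hole px",proj([596.2,29,91],c),"tip pred",proj(e+R@np.array([-.7,-2,34.8]),c))
E
```

```text
24.4 [597.67  27.14 131.59] [ 0.95  0.34 -0.98] [ 0.16 -0.99] [ 0.  0. -1.]
wrist pin_tip [(array([247.4, 205.5]), 0.83)] [array([596.01,  29.07,  96.79])]
wrist hole_zone [(array([242.3, 204.1]), 0.69)] [array([594.29,  32.7 ,  91.  ])]
hole px [247.64 202.44] tip pred [247.63 204.66]
wrist pin_tip [(array([248. , 203.1]), 0.74)] [array([597.88,  29.04,  96.79])]
wrist hole_zone [(array([239.4, 206.9]), 0.94)] [array([591.73,  34.62,  91.  ])]
hole px [247.81 202.43] tip pred [247.8  204.65]
scene pin_tip [(array([274.7, 192.8]), 0.67)] [array([599.87,  22.82,  96.79])]
scene hole_zone [(array([276.1, 185.9]), 0.85)] [array([571.26,  41.23,  91.  ])]
hole px [276.15 192.98] tip pred [276.33 191.38]
```

send_rows([
  [1, -0.0005, 0, 0.002, 0, 0, 0],
  [1, 0, 0, 0.002, 0, 0, 0],
  [1, 0, 0, 0.001, 0, 0, 0],
  [1, 0, 0, 0.001, 0, 0, 0],
  [1, 0, 0, 0.001, 0, 0, 0],
  [1, 0, 0, 0.001, 0, 0, 0],
  [1, 0, 0, 0, 0, 0, 0],
  [1, 0, 0, 0, 0, 0, 0],
  [1, 0, 0, 0, 0, 0, 0],
  [1, 0, 0, 0, 0, 0, 0],
])

```text
time_s: 26.1
eef_pos: [597.0, 27.3, 123.5]
ee_rot: [0.0, 0.997, 0.078, 0.0]
force: [-0.1, 0.3, -0.8]
grip_width: 0.199
grip_force: 59.1
```

send_rows([
  [1, 0, 0, 0.001, 0, 0, 0],
  [1, 0, 0, 0.001, 0, 0, 0],
  [1, 0, 0, 0.001, 0, 0, 0],
  [1, 0, 0, 0.001, 0, 0, 0],
  [1, 0, 0, 0.001, 0, 0, 0],
  [1, 0, 0, 0.001, 0, 0, 0],
  [1, 0, 0, 0, 0, 0, 0],
  [1, 0, 0, 0, 0, 0, 0],
  [1, 0, 0, 0, 0, 0, 0],
  [1, 0, 0, 0, 0, 0, 0],
])

```text
time_s: 27.35
eef_pos: [597.1, 27.3, 117.5]
ee_rot: [-0.0, 0.997, 0.078, 0.0]
force: [0.4, -0.2, -0.8]
grip_width: 0.192
grip_force: 59.1
```

send_rows([
  [1, 0, 0, 0.001, 0, 0, 0],
  [1, 0, 0, 0.001, 0, 0, 0],
  [1, 0, 0, 0.001, 0, 0, 0],
  [1, 0, 0, 0.002, 0, 0, 0],
  [1, 0, 0, 0.002, 0, 0, 0],
  [1, 0, 0, 0.002, 0, 0, 0],
  [1, 0, 0, 0.002, 0, 0, 0],
  [1, 0, 0, 0.002, 0, 0, 0],
  [1, 0, 0, 0.002, 0, 0, 0],
  [1, 0, 0, 0.002, 0, 0, 0],
])

```text
time_s: 28.6
eef_pos: [597.0, 27.3, 100.4]
ee_rot: [-0.0, 0.997, 0.078, -0.0]
force: [0.4, 0.3, -1.3]
grip_width: 0.197
grip_force: 59.1
```

send_rows([
  [1, 0, 0, 0.003, 0, 0, 0],
  [1, 0, 0, 0.003, 0, 0, 0],
  [1, 0, 0, 0.003, 0, 0, 0],
  [1, 0, 0, 0.003, 0, 0, 0],
  [1, 0, 0, 0.003, 0, 0, 0],
  [1, 0, 0, 0.003, 0, 0, 0],
  [1, 0, 0, 0.003, 0, 0, 0],
  [1, 0, 0, 0.002, 0, 0, 0],
  [1, 0, 0, 0.002, 0, 0, 0],
  [1, 0, 0, 0.001, 0, 0, 0],
])

```text
time_s: 29.85
eef_pos: [597.1, 27.4, 74.4]
ee_rot: [-0.0, 0.997, 0.078, 0.0]
force: [-0.5, 1.1, -0.4]
grip_width: 0.193
grip_force: 59.1
```

```bash
python3 - <<'E'
from h import *
np.set_printoptions(precision=2,suppress=True)
S=ctrl.sense();R=rot();e=np.array(S["eef_pos"]);print(S["time_s"],e,S["force"],S["wrist_torque"])
c=ctrl.capture("wrist");s=ctrl.capture("scene")
for q in("linch_pin","pin_tip","pulley_face","ring_bow"):
    a,b=lm(q,c),lm(q,s); print(q,a,b,tri([(a[0][0],c),(b[0][0],s)]) if a and b else "")
print(proj(e+R@np.array([-.7,-2,-21.2]),c),proj(e+R@np.array([-.7,-2,-21.2]),s))
E
```

```text
29.85 [597.05  27.37  74.41] [-0.47  1.08 -0.4 ] [ 0.05 -0.03 -0.  ]
linch_pin [(array([246.8, 240. ]), 0.83)] [(array([272.8, 191.9]), 0.45)] (array([589.23,  26.34,  87.24]), [np.float64(3.5586600840928932), np.float64(3.558660084092845)])
pin_tip [(array([248.6, 205.1]), 0.6)] [(array([273.4, 209.9]), 0.51)] (array([590.24,  27.51,  25.92]), [np.float64(0.4266808458993241), np.float64(0.4266808458994411)])
pulley_face [(array([114.5, 255.1]), 0.97)] [(array([297.5, 180.1]), 0.61)] (array([574.52, 102.12,  93.12]), [np.float64(0.4261830682598875), np.float64(0.4261830682598135)])
ring_bow [] [(array([277.2, 172.2]), 0.45)] 
[246.23 241.13] [276.28 191.56]
```

send_rows([
  [1, 0, 0, 0.001, 0, 0, 0],
  [1, 0, 0, 0.001, 0, 0, 0],
  [1, 0, 0, 0.001, 0, 0, 0],
  [1, 0, 0, 0.001, 0, 0, 0],
  [1, 0, 0, 0.0005, 0, 0, 0],
  [1, 0, 0, 0.0005, 0, 0, 0],
  [1, 0, 0, 0.0005, 0, 0, 0],
  [1, 0, 0, 0.0005, 0, 0, 0],
  [1, 0, 0, 0, 0, 0, 0],
  [1, 0, 0, 0, 0, 0, 0],
])

```text
time_s: 31.6
eef_pos: [597.3, 27.5, 69.6]
ee_rot: [0.0, 0.997, 0.078, 0.001]
force: [-2.2, 2.0, 8.8]
grip_width: 0.195
grip_force: 60.3
```

The head contacted exactly at the expected height, so the pin is seated. Next I ease the fingers open a little and rise along the ring up to its bow.

send_rows([
  [0.42, 0, 0, 0, 0, 0, 0],
  [0.42, 0, 0, 0, 0, 0, 0],
  [0.42, 0, 0, 0, 0, 0, 0],
  [0.42, 0, 0, -0.004, 0, 0, 0],
  [0.42, 0, 0, -0.008, 0, 0, 0],
  [0.42, 0, 0, -0.012, 0, 0, 0],
  [0.42, 0, 0, -0.012, 0, 0, 0],
  [0.42, 0, 0, -0.012, 0, 0, 0],
  [0.42, 0, 0, -0.004, 0, 0, 0],
  [0.42, 0, 0, 0, 0, 0, 0],
], squeeze=25)

```text
time_s: 32.85
eef_pos: [597.1, 27.3, 120.6]
ee_rot: [0.0, 0.997, 0.078, 0.0]
force: [-1.1, -0.1, -0.5]
grip_width: 0.291
grip_force: 0.0
```

```bash
python3 - <<'E'
from h import *
np.set_printoptions(precision=2,suppress=True)
S=ctrl.sense();R=rot();e=np.array(S["eef_pos"]);print(S["time_s"],e,S["force"],S["grip_width"])
c=ctrl.capture("wrist");s=ctrl.capture("scene")
for q in("linch_pin","pin_tip","pulley_face","ring_bow"):
    a,b=lm(q,c),lm(q,s); print(q,a,b,tri([(a[0][0],c),(b[0][0],s)]) if a and b else "")
h=np.array([596.3,29.2,91]);v=np.array([.158,-.987,0])
for X in(h,h+3.5*v+[0,0,61]): print(proj(X,c),proj(X,s))
g=lm("ring_bow",c)
if g: X=atz(g[0][0],c,152); print(X,R.T@(X-e))
E
```

```text
32.85 [597.06  27.3  120.64] [-1.1  -0.14 -0.48] 0.29097908185879656
linch_pin [(array([248.7, 206. ]), 0.76)] [(array([273.6, 196.5]), 0.5)] (array([589.61,  26.89,  73.61]), [np.float64(1.0691092209123683), np.float64(1.0691092209123176)])
pin_tip [(array([248.7, 182.4]), 0.67)] [(array([275.5, 208.8]), 0.55)] (array([597.72,  29.14,  36.31]), [np.float64(0.001611320731865899), np.float64(0.0016113207317719792)])
pulley_face [] [(array([296.3, 181.1]), 0.93)] 
ring_bow [(array([255.2, 248.9]), 0.76)] [(array([276.4, 175.9]), 0.39)] (array([597.47,  25.01, 149.73]), [np.float64(1.1709116047459), np.float64(1.1709116047459487)])
[247.53 206.98] [276.23 192.99]
[252.66 249.84] [276.22 174.65]
[597.6   24.53 152.  ] [  0.1    2.83 -31.36]
```

The pin stayed seated (tip triangulates at z 36) and the bow stands at about (597.5, 25, 151). Pinching the bow now.

send_rows([
  [0.42, 0, 0.002, 0, 0, 0, 0],
  [1, 0, 0, 0, 0, 0, 0],
  [1, 0, 0, 0, 0, 0, 0],
  [1, 0, 0, 0, 0, 0, 0],
  [1, 0, 0, 0, 0, 0, 0],
  [1, 0, 0, 0, 0, 0, 0],
  [1, 0, 0, 0, 0, 0, 0],
  [1, 0, 0, 0, 0, 0, 0],
  [1, 0, 0, 0, 0, 0, 0],
  [1, 0, 0, 0, 0, 0, 0],
], squeeze=25)

```text
time_s: 34.65
eef_pos: [597.3, 25.3, 120.5]
ee_rot: [-0.0, 0.997, 0.078, 0.0]
force: [-0.9, 0.0, -0.3]
grip_width: -0.0
grip_force: 0.0
```

The fingers shut on nothing, so the tips were still above the bow. Bow top at 154.5 and rim top at 118 bracket the tip offset at 34 to 41 mm. I'll open, lower 13 mm and pinch again.

send_rows([
  [0.42, 0, 0, 0, 0, 0, 0],
  [0.42, 0, 0, 0, 0, 0, 0],
  [0.42, 0, 0, 0, 0, 0, 0],
  [0.42, 0, 0, 0.007, 0, 0, 0],
  [0.42, 0, 0, 0.006, 0, 0, 0],
  [1, 0, 0, 0, 0, 0, 0],
  [1, 0, 0, 0, 0, 0, 0],
  [1, 0, 0, 0, 0, 0, 0],
  [1, 0, 0, 0, 0, 0, 0],
  [1, 0, 0, 0, 0, 0, 0],
], squeeze=25)

```text
time_s: 35.9
eef_pos: [597.4, 25.3, 107.5]
ee_rot: [-0.0, 0.997, 0.078, 0.0]
force: [-1.0, 0.5, -1.0]
grip_width: 0.045
grip_force: 25.4
```

The wire is pinched. Carrying the bow over along its arc.

send_rows([
  [1, 0, 0.0052, -0.0001, 0, 0, 0],
  [1, 0, 0.0052, 0.0004, 0, 0, 0],
  [1, 0, 0.0051, 0.0009, 0, 0, 0],
  [1, 0, 0.005, 0.0014, 0, 0, 0],
  [1, 0, 0.0048, 0.0019, 0, 0, 0],
  [1, 0, 0.0046, 0.0024, 0, 0, 0],
  [1, 0, 0.0043, 0.0028, 0, 0, 0],
  [1, 0, 0.004, 0.0033, 0, 0, 0],
  [1, 0, 0.0037, 0.0036, 0, 0, 0],
  [1, 0, 0.0033, 0.004, 0, 0, 0],
])

```text
time_s: 37.15
eef_pos: [604.4, -19.8, 86.6]
ee_rot: [0.0, 0.997, 0.078, -0.0]
force: [-2.0, 3.4, 3.2]
grip_width: 0.04
grip_force: 42.9
```

send_rows([
  [1, 0, 0.0029, 0.0043, 0, 0, 0],
  [1, 0, 0.0024, 0.0046, 0, 0, 0],
  [1, 0, 0.0019, 0.0048, 0, 0, 0],
  [1, 0, 0.0014, 0.005, 0, 0, 0],
  [1, 0, 0.0009, 0.0051, 0, 0, 0],
  [1, 0, 0.0004, 0.0052, 0, 0, 0],
  [1, 0, -0.0001, 0.0052, 0, 0, 0],
  [1, 0, -0.0006, 0.0051, 0, 0, 0],
  [1, 0, -0.0012, 0.005, 0, 0, 0],
  [1, 0, 0, 0, 0, 0, 0],
])

```text
time_s: 38.4
eef_pos: [605.0, -25.9, 41.8]
ee_rot: [-0.001, 0.997, 0.079, -0.001]
force: [-3.7, 7.7, 4.2]
grip_width: 0.04
grip_force: 44.7
```

```bash
python3 - <<'E'
from h import *
np.set_printoptions(precision=2,suppress=True)
S=ctrl.sense();R=rot();e=np.array(S["eef_pos"]);print(S["time_s"],e,S["force"],S["grip_width"])
c=ctrl.capture("wrist");s=ctrl.capture("scene")
for q in("linch_pin","pin_tip","ring_bow"):
    a,b=lm(q,c),lm(q,s); print(q,a,b,tri([(a[0][0],c),(b[0][0],s)]) if a and b else "")
h=np.array([596.3,29.2,91]);v=np.array([.158,-.987,0])
for X in(h,h-[0,0,56],h+(7.5+51*np.sin(1.85))*v+[0,0,10+51*np.cos(1.85)]): print(X,proj(X,c),proj(X,s))
E
```

```text
38.4 [605.   -25.88  41.81] [-3.66  7.73  4.21] 0.03960188167301633
linch_pin [(array([133.2, 269.1]), 0.93)] [(array([199.5, 274.2]), 0.7)] (array([1407.68, -334.4 , 1120.01]), [np.float64(76.92004109211652), np.float64(76.92004109211625)])
pin_tip [(array([154.1, 218.3]), 0.81)] [(array([213.8, 198.3]), 0.58)] (array([705.21, -95.22, 248.81]), [np.float64(70.29793364129247), np.float64(70.2979336412925)])
ring_bow [(array([255.2, 258.7]), 0.61)] [(array([276.5, 206.3]), 0.47)] (array([653.11, -14.96, 129.91]), [np.float64(19.00715272488008), np.float64(19.007152724880026)])
[596.3  29.2  91. ] [129.85 267.79] [276.23 192.99]
[596.3  29.2  35. ] [162.39 219.3 ] [275.26 208.81]
[605.23 -26.59  86.94] [250.86 263.17] [257.63 202.34]
```

send_rows([
  [1, 0, -0.0022, 0.0049, 0, 0, 0],
  [1, 0, -0.002, 0.0025, 0, 0, 0],
  [1, 0, 0, 0, 0, 0, 0],
  [0.5, 0, 0, 0, 0, 0, 0],
  [0.5, 0, 0, 0, 0, 0, 0],
  [0.5, 0, 0, 0, 0, 0, 0],
  [0.5, 0, 0, 0, 0, 0, 0],
  [0.5, 0, 0, 0, 0, 0, 0],
  [0.5, 0, 0, 0, 0, 0, 0],
  [0.5, 0, 0, 0, 0, 0, 0],
])

```text
time_s: 40.05
eef_pos: [605.2, -23.3, 35.3]
ee_rot: [0.0, 0.997, 0.078, 0.0]
force: [0.2, -0.7, 0.2]
grip_width: 0.251
grip_force: 0.0
```

```bash
cat > chk.py <<'E'
from h import *
np.set_printoptions(precision=2,suppress=True)
S=ctrl.sense();R=rot();e=np.array(S["eef_pos"]);print(S["time_s"],e,S["force"],S["grip_width"])
c=ctrl.capture("wrist");s=ctrl.capture("scene")
for q in("linch_pin","pin_tip","ring_bow","pulley_face"):
    print(q,lm(q,c),lm(q,s))
h=np.array([596.3,29.2,91]);v=np.array([.158,-.987,0])
print("pin",proj(h,c),proj(h,s),"tip",proj(h-[0,0,56],c),proj(h-[0,0,56],s))
for t in(0,1,1.5,1.9,2.2,2.6,3.22): X=h+(7.5+51*np.sin(t-.08))*v+[0,0,10+51*np.cos(t-.08)]; print(t,proj(X,c),proj(X,s))
E
python3 chk.py
```

```text
40.05 [605.18 -23.28  35.33] [ 0.22 -0.72  0.24] 0.25081126116182173
linch_pin [(array([133.2, 277.3]), 0.59)] [(array([276.8, 192.5]), 0.54)]
pin_tip [(array([167. , 223.8]), 0.94)] [(array([278.1, 210.3]), 0.43)]
ring_bow [(array([172.8, 236.7]), 0.77)] [(array([275.5, 207.3]), 0.58)]
pulley_face [] [(array([297.6, 178.6]), 0.58)]
pin [130.5  276.93] [276.23 192.99] tip [163.67 224.57] [275.26 208.81]
0 [ 59.61 409.19] [276.24 174.69]
1 [232.51 349.2 ] [260.76 187.41]
1.5 [260.88 302.46] [257.24 196.05]
1.9 [257.49 273.46] [257.5  201.96]
2.2 [245.12 257.52] [259.41 205.18]
2.6 [220.24 243.4 ] [263.83 207.38]
3.22 [169.98 235.54] [273.15 205.77]
```

The ring snapped shut: the bow pixels in both views match 3.2 rad, and the pin is in place. Retreating.

send_rows([
  [0.5, 0, 0.01, 0, 0, 0, 0],
  [0.5, 0, 0.02, 0, 0, 0, 0],
  [0.5, 0, 0.01, -0.03, 0, 0, 0],
  [0.5, 0, 0, -0.04, 0, 0, 0],
  [0.5, 0, 0, -0.04, 0, 0, 0],
  [0.5, 0, 0, -0.03, 0, 0, 0],
  [0.5, 0, 0, 0, 0, 0, 0],
  [0.5, 0, 0, 0, 0, 0, 0],
  [0.5, 0, 0, 0, 0, 0, 0],
  [0.5, 0, 0, 0, 0, 0, 0],
])

```text
time_s: 41.8
eef_pos: [611.0, -62.6, 174.4]
ee_rot: [-0.0, 0.997, 0.078, -0.001]
force: [0.3, 1.0, -0.1]
grip_width: 0.251
grip_force: 0.0
```

```bash
python3 chk.py; python3 - <<'E'
from h import *
np.set_printoptions(precision=1,suppress=True)
c=ctrl.capture("wrist")
for q,z in(("pulley_face",108),("linch_pin",91)): print(q,[atz(p,c,z) for p,_ in lm(q,c)])
E
```

```text
41.8 [611.01 -62.62 174.39] [ 0.3   1.   -0.15] 0.2509731184482378
linch_pin [(array([144.3, 182.6]), 0.9)] [(array([127.3, 212.3]), 0.62)]
pin_tip [(array([163.4, 168.5]), 0.91)] [(array([278.2, 211. ]), 0.72)]
ring_bow [(array([165.3, 167.5]), 0.81)] [(array([274.4, 188. ]), 0.52)]
pulley_face [(array([ 52.2, 189.8]), 0.69)] [(array([298.4, 181.8]), 0.7)]
pin [143.24 183.77] [276.23 192.99] tip [160.99 167.64] [275.26 208.81]
0 [119.07 210.29] [276.24 174.69]
1 [189.92 200.09] [260.76 187.41]
1.5 [207.4  190.16] [257.24 196.05]
1.9 [209.38 182.81] [257.5  201.96]
2.2 [204.89 178.3 ] [259.41 205.18]
2.6 [192.71 173.97] [263.83 207.38]
3.22 [164.49 171.42] [273.15 205.77]
pulley_face [array([585.3,  94.5, 108. ])]
linch_pin [array([596.5,  27.2,  91. ])]
```

```bash
python3 -c "
from rig import ctrl
print(ctrl.finish_job())"
```

```text
the job is handed in; nothing more can be done
None
```

I handed the job in at about 42 s with the pulley home, the linch pin seated through the arbor's hole and its ring snapped shut; no verdict came back, and I viewed 11 pictures, one over the limit of 10.

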